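Push the jaw liner home and lower the test guard onto its stop

ROBOT

A 6-joint arm with a two-finger parallel gripper is mounted at the origin on the work surface. World frame = base frame: x ahead of the robot, y to its left, z up, the work surface at z = 0. Lengths are in m, angles in rad, forces in N, time in s.
With the tool pointing down it reaches from about 0.35 to 0.775 m from the base axis. Payload 7.3 kg.
Tool frame: the origin (TCP) lies at the centre of the arm's flange, where the gripper is bolted on; the fingertips stand 178 mm ahead of it and the grasp point (between the pads) lies robot.pinch_z ahead of it (robot.pinch_z is the distance from the TCP to the grasp point, in m); x points along the fingers, z is the direction in which the jaws open and shut, and the axes are right-handed (so a half turn about x gives the same grasp; the last joint's range is limited). The gripper opens to 92 mm and grips with 3 to 60 N. Pads are 19 mm wide; open, the fingers measure 130 mm over their backs; the gripper's body (75 mm by 190 mm) begins 47 mm behind the grasp point.
Start: joints at [-1.316, 0.342, 1.524, -0, 1.275, -0.146], TCP at [0.205, -0.483, 0.405] pointing down, gripper open.
Joint ranges: [-2.53, 2.53], [-0.77, 2.02], [0.04, 2.7], [-1, 4.14], [0.28, 2.66], [-3.11, 3.11]. Speed limits (rad/s): [2.57, 2.57, 3.14, 3.14, 3.14, 3.14].

INTERFACE

Orientations are given as [roll, pitch, yaw] about the fixed x, y, z axes, in that order (R = Rz(yaw) Ry(pitch) Rx(roll)).
In Python, from cell import robot gives the robot as it stands.
- The arm moves only by the shell command python3 -m jog 'ROWS' [FORCE]. ROWS is JSON, a list of rows, each an object of numbers: "fingers": the closure, from 0 (fully open) to 1 (shut); "x", "y", "z": the shift along the tool's x, y, z in cm; "spin": the turn about the tool's x in degrees. A call has 1 to 5 rows; each row is the pose to reach, as a shift and turn from the pose commanded when the call began, along the tool's axes at that moment; what a row does not reach only later rows make up. A row lasts 1/8 s, in which the tool goes at most 62.5 mm and 10.7 degrees, less where a joint would pass 70% of its speed; a pose out of reach is approached as far as the arm can. A call with a gripper value outside its range is refused whole. The fingers move at their own pace and stop on an object; FORCE is the grip in N (left out, the last holds). Time passes only in rows, so rows that repeat a pose let the fingers close. It gives the time, the measured TCP pose, the force and the opening at its end, in the units of the state.
- robot.observe(): the state, without advancing time (a new reading comes with each control period).
- robot.read_camera(name): name is "scene" or "top"; returns a dict with "color" (480x640x3 uint8, red, green, blue), "mtx" (3x3 intrinsics, pixels), "k1" (the pictures are not rectified: a ray, as slopes to the right and down, at radius r is drawn at 1 + k1 r^2 times it, then the intrinsics apply), "view" (4x4, takes a point from world to camera coordinates). Camera axes: x right, y down, z forward; pixel columns grow to the right and rows downward; lengths in m; the calibration is good to about 2 mm. A picture is of the moment at which its call begins. There is no depth.
- robot.hand_in(): hands the job in, once; it reports no verdict.
Trained networks look in a picture, given as the dict that the camera call returned (one of the last four; its "shot" number tells which), for a name from the list of things; names that differ only in an ending like _2 or _b are one class to them, and where a whole thing is asked for, a point or a joint stands for the part that bears it (a point fixed in the world has none). Each returns a list of dicts, best first, with "conf" (0 to 1); they miss things now and then, are a little off and sometimes report something else, mostly with a low value. They report only what shows in the picture. A call takes as long as a camera call.
- robot.look_for(target, picture): "xy" ([column, row] in pixels, amid what is visible of it).
The state is a dict: "time": time; "qpos": joint angles; "qvel": joint speeds; "joint_efforts": joint torques, N m; "tool_pos": TCP position; "tool_rot": TCP orientation; "contact_force": force on the tool from outside, world axes, zero at the start; "torque": the same for the moment, N m; "opening": finger opening in m.
Only numpy, scipy, OpenCV 4.12 (cv2) and the standard library are available. Lean on these libraries where they do the work, as an engineer would, in place of code of your own. Each camera call takes 0.05 s, during which the arm holds its last target. There are 200 camera calls.

TASK

On the test fixture, push the white jaw liner along its channel until it is fully home against the blue end block. Then swing the hinged clear guard over and lower it gently, without slamming, until it rests fully down on its stop, and let go of it. Leave the other things on the bench where they are.

Things in the scene. Friction and masses are not known exactly. Their poses are not given: they have to be found in the camera images.
- fixture: Fixed dark grey base 260 (x) x 230 (y) x 30 mm; its top is the bed. Origin: centre of underside; x along the channel to the blue end block, y to the guard's hinge, z up. Channel: two steel rails 7 mm high, 46 mm apart, centred on fixture y = -30 mm, from x = -100 to +80 mm. End block 70 mm wide, 26 mm high, its face at x = +80 mm. Rubber stop bumpers at y = -97 mm carry the closed guard.
- liner: White acetal gripper jaw liner, loose, 80 (x) x 40 (y) x 22 mm high: solid for the lower 16 mm, five cross ridges on top. Origin: centre of its underside. Lies flat on the bed in the channel, its x about along the channel, 70 to 100 mm short of home, where it would foul the guard's front wall.
- liner_home (a point): Where the liner's origin belongs when fully home against the end block: fixture (40, -30, 30) mm, on the bed, axes as the fixture's.
- guard (a joint): Guard angle in rad: 0 = closed, level on its stop; 1.57 = upright, free edge 275 mm above the bench; up to 1.95 leaning back. Starts at 1.5 to 1.85. Stiff friction hinge: the guard stays at any angle it is left at; it takes about 5 N at the free edge to move it when upright, about 2 N downwards when nearly closed.
- guard_hinge (a point): Point on the hinge axis, at fixture (20, 100, 75) mm; the axis runs along fixture x. Guard: clear panel, yellow frame, fixture x = -55 to +125 mm, 200 mm from hinge to free edge; 35 mm walls inside at front, back and free edge. Outer face 5 mm off the hinge plane. Closed it reaches to fixture -y, outer face on top, 80 mm above the bench; upright, the outer face looks to +y.
- guard_edge (a point): Point on the outer face at the guard's free edge (the yellow bar), at fixture x = +20 mm; it moves with the guard.
- rod_eye: Bystander: polished steel rod eye lying flat, eye 48 mm across, shank 24 mm thick, 104 mm long in all; origin under the eye's centre.
- bracket: Bystander: red anodised L bracket 70 x 45 x 50 mm; origin at the centre of its underside.
- bush: Bystander: bronze bush, ring 42 mm across, 30 mm high; origin at the centre of its underside.
- driver: Bystander: screwdriver lying on the bench, about 200 mm long.
- jar: Bystander: grease jar 60 mm across, 70 mm high; origin at the centre of its underside.
- vise: Bystander, fixed: small cast iron vise 150 x 90 mm holding a bronze worm gear, 150 mm high in all; origin at the centre of its underside.

How it is judged:
On the way, in this order (a step that is already met when the one before it is completed fails the run):
1. the liner is fully home while the guard is still open (x of liner in the frame of liner_home between -0.004 and 0.004 m and y of liner in the frame of liner_home between -0.007 and 0.007 m and z of liner in the frame of liner_home between -0.003 and 0.003 m and angle between the x axis of liner and the x axis of fixture, either way round below 0.12 rad and value of joint guard above 1 rad), for 0.2 s.
2. the guard is down on its stop (value of joint guard below 0.03 rad), for 0.2 s.
At the end, for the whole second after the job is handed in: The liner lies flat in the channel, fully home within 4 mm along it (7 mm across, 0.12 rad), the guard is closed to within 0.03 rad of its stop, and both are at rest (x of liner in the frame of liner_home between -0.004 and 0.004 m and y of liner in the frame of liner_home between -0.007 and 0.007 m and z of liner in the frame of liner_home between -0.003 and 0.003 m and angle between the x axis of liner and the x axis of fixture, either way round below 0.12 rad and value of joint guard below 0.03 rad and velocity of joint guard between -0.05 and 0.05 rad/s and linear speed of liner below 0.02 m/s); the robot touches nothing.
It fails at once if the guard slams: it closes faster than 0.8 rad/s (0.16 m/s at its free edge) within 0.3 rad of its stop (value of joint guard below 0.3 rad and velocity of joint guard below -0.8 rad/s).
It fails at once if a bystander is moved by more than 30 mm (distance of any of rod_eye, bracket, bush, driver, jar from where it was at the start of the episode above 0.03 m).
It also fails if it takes over 58 s, if anything falls off the work surface, if the arm or the gripper's body presses on something with over 40 N, if the wrist force passes 120 N, or if a joint passes its speed limit or range.

## Working session

There is one attempt and no reset: what is moved stays moved. The work goes in short steps, Python scripts to look and compute and a shell command to move; the robot and the scene stay as the last step left them, time stands still between calls to the robot, and variables do not carry over. Pictures are saved under pics/ and viewed, on a budget of 10 in all, crops included, one or two more only if the job needs it, and the job is handed in when it is done.

```bash
ls; mkdir -p pics; python3 - <<'E'
from cell import robot
import cv2,numpy as np
print(robot.pinch_z, robot.observe())
for n in ("scene","top"):
    p=robot.read_camera(n); cv2.imwrite(f"pics/{n}0.png",p["color"][:,:,::-1])
    print(n,p["mtx"].tolist(),p["k1"],np.round(p["view"],4).tolist())
    for t in ["fixture","liner","guard","guard_edge","rod_eye","bracket","bush","driver","jar","vise"]:
        print(t,[(np.round(d["xy"],1).tolist(),round(d["conf"],2)) for d in robot.look_for(t,p)[:2]])
E
```

```text
pics
0.1592 {'time': 0.0, 'qpos': array([-1.31601327e+00,  3.42740416e-01,  1.52503631e+00, -3.32265006e-05,
        1.27541477e+00, -1.45959930e-01]), 'qvel': array([-1.46811963e-05, -2.75749395e-04, -3.16305727e-05,  9.76716545e-04,
       -1.74582067e-05, -3.16282732e-04]), 'joint_efforts': array([ 2.44414550e-03, -4.31234765e+01, -2.44215578e+01,  7.20574474e-02,
        5.58462983e-02, -1.17545346e-04]), 'tool_pos': array([ 0.20480372, -0.48325223,  0.40402883]), 'tool_rot': array([3.01550201, 1.56919717, 1.84545837]), 'contact_force': array([0.44103539, 0.14415875, 0.2759192 ]), 'torque': array([-0.01109145, -0.00383096, -0.01106586]), 'opening': 0.09186095756970683}
scene [[618.8268629009046, 0.0, 315.7879750825057], [0.0, 618.8268629009046, 247.11013176605522], [0.0, 0.0, 1.0]] -0.15907784286521845 [[0.4505, 0.8927, 0.0094, -0.2128], [0.7196, -0.3568, -0.5958, -0.3519], [-0.5285, 0.2752, -0.8031, 1.7743], [0.0, 0.0, 0.0, 1.0]]
fixture [([309.7, 264.5], 0.82)]
liner [([269.3, 254.8], 0.77), ([493.9, 239.5], 0.53)]
guard [([341.2, 224.9], 0.86)]
guard_edge [([339.4, 226.4], 0.8
[... 185 characters left out ...]
vise [([129.4, 327.0], 0.71)]
top [[574.862701467857, 0.0, 321.9750639175669], [0.0, 574.862701467857, 250.91354009757924], [0.0, 0.0, 1.0]] -0.15290339877857623 [[0.0052, -1.0, -0.0038, -0.0541], [-0.9962, -0.0049, -0.0872, 0.523], [0.0872, 0.0043, -0.9962, 1.4481], [0.0, 0.0, 0.0, 1.0]]
fixture [([331.7, 240.6], 0.84), ([450.4, 181.2], 0.69)]
liner [([352.4, 263.8], 0.96), ([152.0, 241.4], 0.7)]
guard [([297.5, 212.7], 0.98)]
guard_edge [([298.7, 212.8], 0.62)]
rod_eye [([155.2, 297.6], 0.93)]
bracket [([152.3, 239.5], 0.9)]
bush [([151.5, 197.2], 0.49)]
driver [([436.0, 332.9], 0.58)]
jar [([451.9, 182.6], 0.95), ([299.6, 213.3], 0.26)]
vise [([347.9, 265.0], 0.7), ([490.6, 252.9], 0.65)]
```

```bash
python3 - <<'E'
import cv2
a=cv2.imread("pics/top0.png")[130:370,200:480]; cv2.imwrite("pics/topc.png",cv2.resize(a,(700,600),interpolation=cv2.INTER_CUBIC))
E
```

```text
(no output)
```

View pics/scene0.png

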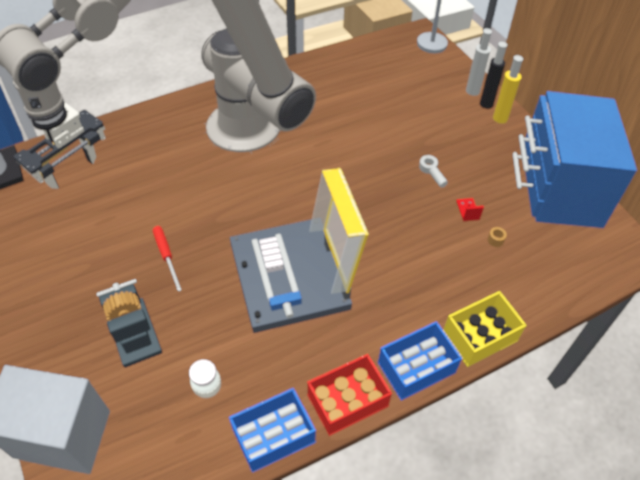

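View pics/topc.png

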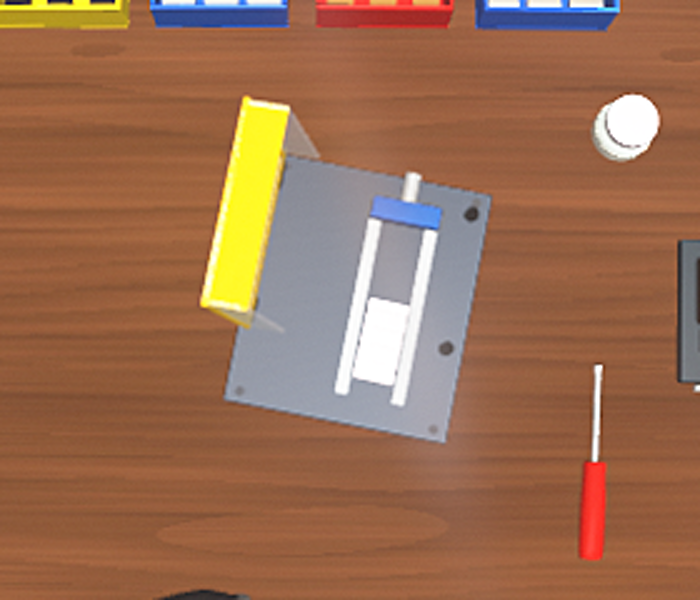

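The scene view shows the guard upright at about (340,230) and the liner in the channel at (270,252). In the top crop, the base corners are near (490,197), (445,441) and (225,400), and the liner is at about (382,340). The blue block is at (405,213), towards world +x.

```bash
cat > h.py <<'E'
import numpy as np,cv2
from scipy.optimize import least_squares
K={"top":(np.array([[574.8627,0,321.975],[0,574.8627,250.9135],[0,0,1]]),-0.152903),"scene":(np.array([[618.8269,0,315.788],[0,618.8269,247.110],[0,0,1]]),-0.159078)}
V={"scene":np.array([[0.4505,0.8927,0.0094,-0.2128],[0.7196,-0.3568,-0.5958,-0.3519],[-0.5285,0.2752,-0.8031,1.7743]]),
"top":np.array([[0.0052,-1.0,-0.0038,-0.0541],[-0.9962,-0.0049,-0.0872,0.523],[0.0872,0.0043,-0.9962,1.4481]])}
def proj(P,c):
    K_,k1=K[c];v=V[c];q=np.atleast_2d(P)@v[:,:3].T+v[:,3]
    s=q[:,:2]/q[:,2:];s=s*(1+k1*(s**2).sum(1,keepdims=True))
    return s*[K_[0,0],K_[1,1]]+K_[:2,2]
def ray(uv,c,z):
    f=lambda p:(proj([p[0],p[1],z],c)[0]-uv)
    return least_squares(f,[.5,0]).x
def fx(P,p): # fixture local (m) -> world
    x,y,a=p;P=np.atleast_2d(P);c,s=np.cos(a),np.sin(a)
    return np.c_[x+c*P[:,0]-s*P[:,1],y+s*P[:,0]+c*P[:,1],P[:,2]]
def gp(x,r,off,g): # guard point: x, r from hinge, off along outward normal
    g=np.asarray(g);return np.array([x,.1-r*np.cos(g)+off*np.sin(g),.075+r*np.sin(g)+off*np.cos(g)])
E
python3 - <<'E'
from h import *
t=lambda u,v:np.array([200+(u+.5)/2.5-.5,130+(v+.5)/2.5-.5])
L=[(.13,-.115,.03),(-.13,-.115,.03),(-.13,.115,.03)]
U=[t(490,197),t(445,441),t(225,400)]
S=[((-.13,-.115,.03),(252,323)),]
f=lambda p:(proj(fx(L,p),"top")-U).ravel()
r=least_squares(f,[.45,0,-.2]);print(r.x,r.fun)
p=r.x
for n,q in dict(c1=(.13,-.115,.03),c2=(-.13,-.115,.03),c3=(-.13,.115,.03),c4=(.13,.115,.03)).items(): print(n,proj(fx(q,p),"scene"))
for q in [(370,297),(409,302),(396,385),(354,378)]:
    w=ray(t(*q),"top",.052);c,s=np.cos(p[2]),np.sin(p[2]);d=w-p[:2];print("liner",w,c*d[0]+s*d[1],-s*d[0]+c*d[1])
for q in [(375,219),(435,228)]:
    w=ray(t(*q),"top",.056);d=w-p[:2];print("block",w,c*d[0]+s*d[1],-s*d[0]+c*d[1])
for g in (1.5,1.6,1.7,1.8):
    G=[gp(x,.2,.005,g) for x in(-.055,.125)]
    print(g,((proj(fx(G,p),"top")-[200,130])*2.5).round(),proj(fx(G,p),"scene").round())
E
```

```text
[ 0.52959635 -0.1049545  -0.18519715] [ 0.58358966 -1.23723485  0.31178925  0.97790863 -0.87971754  0.21045837]
c1 [[250.91511733 326.8313949 ]]
c2 [[227.42801352 236.12979427]]
c3 [[318.45625228 216.16618034]]
c4 [[350.97078457 302.40108297]]
liner [ 0.52709237 -0.1160952 ] -0.0004097118833852995 -0.01141128142836491
liner [ 0.5222484  -0.15526497] 0.0020418860587663517 -0.05080322037522611
liner [ 0.43895609 -0.14222639] -0.08222705624383664 -0.053325068792746386
liner [ 0.44576649 -0.10023923] -0.0832646397169888 -0.01080182719371051
block [ 0.6055535  -0.12089663] 0.0775938716604432 -0.0016827493184075233
block [ 0.59676694 -0.18131528] 0.08008307111339899 -0.06268619395988013
1.5 [[249. 313.]
 [290. 108.]] [[319. 171.]
 [345. 237.]]
1.6 [[226. 308.]
 [267. 103.]] [[328. 169.]
 [355. 234.]]
1.7 [[203. 304.]
 [244. 100.]] [[337. 168.]
 [365. 233.]]
1.8 [[181. 300.]
 [223.  97.]] [[346. 167.]
 [374. 232.]]
```

```bash
cat >> h.py <<'E'
PF=None
def fit():
    t=lambda u,v:np.array([200+(u+.5)/2.5-.5,130+(v+.5)/2.5-.5])
    A=[((.13,-.115,.03),t(490,197),"top"),((-.13,-.115,.03),t(445,441),"top"),((-.13,.115,.03),t(225,400),"top"),
       ((.13,-.115,.03),(254,327),"scene"),((-.13,-.115,.03),(231,236),"scene"),((.13,.115,.03),(350,307),"scene")]
    f=lambda p:np.ravel([proj(fx(q,p),c)[0]-u for q,u,c in A])
    r=least_squares(f,[.53,-.105,-.185]);return r
def state(p):
    from cell import robot
    from scipy.spatial.transform import Rotation as Ro
    s=robot.observe();R=Ro.from_euler("xyz",s["tool_rot"]).as_matrix()
    d=s["tool_pos"]+R[:,0]*.178;c,sn=np.cos(p[2]),np.sin(p[2]);F=np.array([[c,sn,0],[-sn,c,0],[0,0,1]])
    print("t",s["time"],"tip fixture mm",(F@(d-[p[0],p[1],0])*1e3).round(1),"force fixt",(F@s["contact_force"]).round(1),"open",round(s["opening"],4))
    print("tool axes (cols) in fixture\n",(F@R).round(3));return F,R,d
P=np.array([.5296,-.105,-.1852])
E
python3 - <<'E'
from h import *
r=fit();print(r.x,r.fun.round(1));state(r.x)
E
```

```text
[ 0.53276153 -0.10365138 -0.1974143 ] [ 0.6 -1.8 -0.9  0.1 -1.9 -1.7 -2.8  0.4 -2.1  0.3  1.7 -3.1]
t 1.1 tip fixture mm [-247.1 -436.7  226.7] force fixt [-0.4  0.5  0.3] open 0.0918
tool axes (cols) in fixture
 [[ 0.     0.826  0.563]
 [-0.     0.563 -0.826]
 [-1.    -0.     0.   ]]
```

```bash
sed -i 's/^P=.*/P=np.array([.531,-.1045,-.19])/' h.py
python3 -m jog '[{"fingers":1,"y":4,"z":-3.2,"spin":-7},{"fingers":1,"y":8,"z":-6.4,"spin":-14},{"fingers":1,"y":12,"z":-9.6,"spin":-21},{"fingers":1,"y":16,"z":-12.8,"spin":-28},{"fingers":1,"y":16,"z":-12.8,"spin":-28}]'
python3 - <<'E'
from h import *
F,R,d=state(P);print(F)
t=F.T@np.array([-.128,-.030,.15])+[P[0],P[1],0]
print((R.T@(t-d)*100).round(2))
E
```

```text
t 1.1 tip fixture mm [-248.7 -433.7  226.7] force fixt [-0.4  0.5  0.3] open 0.0918
tool axes (cols) in fixture
 [[ 0.     0.831  0.557]
 [-0.     0.557 -0.831]
 [-1.    -0.     0.   ]]
[[ 0.98200424 -0.18885889  0.        ]
 [ 0.18885889  0.98200424  0.        ]
 [ 0.          0.          1.        ]]
[  7.67  32.51 -26.8 ]$[0]: bad value
```

```bash

python3 -m jog '[{"fingers":1.0,"x":0.0,"y":4.0,"z":-3.2,"spin":-7.0},{"fingers":1.0,"x":0.0,"y":8.0,"z":-6.4,"spin":-14.0},{"fingers":1.0,"x":0.0,"y":12.0,"z":-9.6,"spin":-21.0},{"fingers":1.0,"x":0.0,"y":16.0,"z":-12.8,"spin":-28.0},{"fingers":1.0,"x":0.0,"y":16.0,"z":-12.8,"spin":-28.0}]' 20
python3 - <<'E'
from h import *
F,R,d=state(P)
t=F.T@np.array([-.128,-.030,.15])+[P[0],P[1],0]
print((R.T@(t-d)*100).round(2))
E
```

```text
time: 1.72
tool_pos: [0.3032, -0.3007, 0.405]
tool_rot: [1.13, 1.57, 0.454]
contact_force: [0.1, -0.8, 0.6]
opening: 0.0467
t 1.725 tip fixture mm [-186.6 -235.6  227. ] force fixt [ 0.2 -0.8  0.6] open 0.0467
tool axes (cols) in fixture
 [[ 0.     0.467  0.884]
 [ 0.     0.884 -0.467]
 [-1.     0.     0.   ]]
[ 7.71 20.91 -4.43]
```

```bash

python3 -m jog '[{"fingers":1.0,"x":0.0,"y":5.2,"z":-1.1,"spin":-7.0},{"fingers":1.0,"x":0.0,"y":10.4,"z":-2.2,"spin":-14.0},{"fingers":1.0,"x":1.5,"y":15.6,"z":-3.3,"spin":-21.0},{"fingers":1.0,"x":3.0,"y":20.9,"z":-4.4,"spin":-27.8},{"fingers":1.0,"x":5.0,"y":20.9,"z":-4.4,"spin":-27.8}]' 20
python3 - <<'E'
from h import *
F,R,d=state(P)
from cell import robot
p=robot.read_camera("top");cv2.imwrite("pics/top1.png",cv2.resize(p["color"][130:370,200:480,::-1],(700,600),interpolation=cv2.INTER_CUBIC))
E
```

```text
time: 2.35
tool_pos: [0.401, -0.1112, 0.3546]
tool_rot: [-0.124, 1.569, -0.315]
contact_force: [0.3, -0.9, -1.1]
opening: 0.0005
t 2.35 tip fixture mm [-126.1  -31.1  176.6] force fixt [ 0.5 -0.8 -1.1] open 0.0005
tool axes (cols) in fixture
 [[ 0.002  0.001  1.   ]
 [-0.     1.    -0.001]
 [-1.    -0.     0.002]]
```

View pics/top1.png

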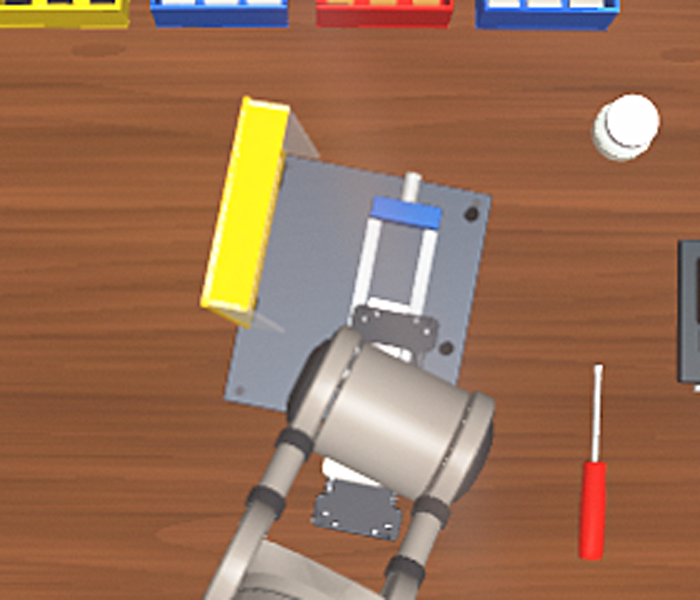

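The gripper (crop about (375,425)) is in line with the channel, behind the liner. I'll lower it next.

```bash

python3 -m jog '[{"fingers":1.0,"x":4.5,"y":0.0,"z":0.0,"spin":0.0},{"fingers":1.0,"x":9.0,"y":0.0,"z":0.0,"spin":0.0},{"fingers":1.0,"x":11.5,"y":0.0,"z":0.0,"spin":0.0},{"fingers":1.0,"x":13.5,"y":0.1,"z":0.0,"spin":0.0},{"fingers":1.0,"x":13.5,"y":0.1,"z":0.0,"spin":0.0}]' 20
python3 - <<'E'
from h import *
F,R,d=state(P)
E
python3 -m jog '[{"fingers":1.0,"x":0.0,"y":0.0,"z":0.8,"spin":0.0},{"fingers":1.0,"x":0.0,"y":0.0,"z":1.6,"spin":0.0},{"fingers":1.0,"x":0.0,"y":0.0,"z":2.4,"spin":0.0},{"fingers":1.0,"x":0.0,"y":0.0,"z":3.2,"spin":0.0},{"fingers":1.0,"x":0.0,"y":0.0,"z":4.0,"spin":0.0}]'
python3 - <<'E'
from h import *
F,R,d=state(P)
E
```

```text
time: 3.02
tool_pos: [0.3997, -0.1131, 0.2189]
tool_rot: [2.976, 1.568, 2.777]
contact_force: [0.5, 0.3, -0.9]
opening: 0.0002
t 3.025 tip fixture mm [-127.8  -33.2   40.9] force fixt [ 0.4  0.4 -0.9] open 0.0002
tool axes (cols) in fixture
 [[-0.003  0.008  1.   ]
 [ 0.     1.    -0.008]
 [-1.     0.    -0.003]]
time: 3.65
tool_pos: [0.4395, -0.1198, 0.2199]
tool_rot: [-3.097, 1.57, 2.99]
contact_force: [-1.8, -0.0, 3.4]
opening: 0.0009
t 3.65 tip fixture mm [-87.1 -32.4  41.9] force fixt [-1.8 -0.4  3.4] open 0.0009
tool axes (cols) in fixture
 [[-0.001  0.006  1.   ]
 [-0.     1.    -0.006]
 [-1.    -0.    -0.001]]
```

```bash

python3 -m jog '[{"fingers":1.0,"x":0.0,"y":0.0,"z":1.0,"spin":0.0},{"fingers":1.0,"x":0.0,"y":0.0,"z":2.0,"spin":0.0},{"fingers":1.0,"x":0.0,"y":0.0,"z":3.0,"spin":0.0},{"fingers":1.0,"x":0.0,"y":0.0,"z":4.0,"spin":0.0},{"fingers":1.0,"x":0.0,"y":0.0,"z":5.0,"spin":0.0}]'
python3 - <<'E'
from h import *
F,R,d=state(P)
E
python3 -m jog '[{"fingers":1.0,"x":0.0,"y":0.0,"z":0.3,"spin":0.0},{"fingers":1.0,"x":0.0,"y":0.0,"z":0.6,"spin":0.0},{"fingers":1.0,"x":0.0,"y":0.0,"z":0.9,"spin":0.0}]'
python3 - <<'E'
from h import *
F,R,d=state(P)
from cell import robot
p=robot.read_camera("top");cv2.imwrite("pics/top2.png",cv2.resize(p["color"][170:330,280:440,::-1],(600,600),interpolation=cv2.INTER_CUBIC))
E
```

```text
time: 4.28
tool_pos: [0.4888, -0.1297, 0.2198]
tool_rot: [-2.244, 1.571, -2.44]
contact_force: [-2.9, -0.8, 5.7]
opening: 0.0005
t 4.275 tip fixture mm [-36.7 -32.8  41.8] force fixt [-2.7 -1.3  5.7] open 0.0005
tool axes (cols) in fixture
 [[-0.     0.006  1.   ]
 [-0.     1.    -0.006]
 [-1.    -0.    -0.   ]]
time: 4.65
tool_pos: [0.497, -0.1314, 0.2198]
tool_rot: [-3.083, 1.57, 3.004]
contact_force: [-3.2, 0.7, 5.9]
opening: 0.0004
t 4.65 tip fixture mm [-28.5 -32.8  41.8] force fixt [-3.3  0.   5.9] open 0.0004
tool axes (cols) in fixture
 [[-0.001  0.006  1.   ]
 [-0.     1.    -0.006]
 [-1.    -0.    -0.001]]
```

View pics/top2.png

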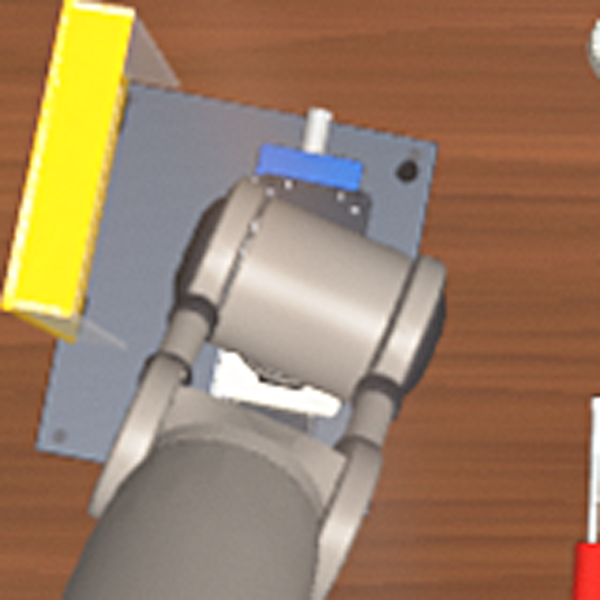

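The arm hides the liner here, so I'll keep pushing by force feel. It is about 3 N of sliding friction so far.

```bash

python3 -m jog '[{"fingers":1.0,"x":0.0,"y":0.0,"z":0.2,"spin":0.0},{"fingers":1.0,"x":0.0,"y":0.0,"z":0.4,"spin":0.0},{"fingers":1.0,"x":0.0,"y":0.0,"z":0.6,"spin":0.0}]'
python3 -m jog '[{"fingers":1.0,"x":0.0,"y":0.0,"z":0.2,"spin":0.0},{"fingers":1.0,"x":0.0,"y":0.0,"z":0.4,"spin":0.0}]'
python3 - <<'E'
from h import *
F,R,d=state(P)
E
```

```text
time: 5.08
tool_pos: [0.5028, -0.1325, 0.2198]
tool_rot: [-3.078, 1.57, 3.009]
contact_force: [-4.4, 0.6, 6.2]
opening: 0.0005
time: 5.32
tool_pos: [0.5068, -0.1333, 0.2198]
tool_rot: [-3.1, 1.57, 2.987]
contact_force: [-3.4, 0.2, 5.9]
opening: 0.0006
t 5.325 tip fixture mm [-18.5 -32.9  41.8] force fixt [-3.4 -0.4  5.9] open 0.0006
tool axes (cols) in fixture
 [[-0.     0.006  1.   ]
 [-0.     1.    -0.006]
 [-1.    -0.    -0.   ]]
```

```bash

for i in 1 2 3; do
python3 -m jog '[{"fingers":1.0,"x":0.0,"y":0.0,"z":0.15,"spin":0.0},{"fingers":1.0,"x":0.0,"y":0.0,"z":0.3,"spin":0.0}]' | grep -v -e rot -e open
done
python3 - <<'E'
from h import *
F,R,d=state(P)
E
```

```text
time: 5.58
tool_pos: [0.5097, -0.1339, 0.2198]
contact_force: [-3.1, 0.3, 6.5]
time: 5.82
tool_pos: [0.5116, -0.1343, 0.2197]
contact_force: [-11.3, 0.4, 12.4]
time: 6.08
tool_pos: [0.5129, -0.1345, 0.2196]
contact_force: [-20.9, 0.6, 20.1]
t 6.075 tip fixture mm [-14.  -32.8  41.6] force fixt [-20.6  -3.4  20.1] open 0.0003
tool axes (cols) in fixture
 [[-0.01   0.005  1.   ]
 [ 0.     1.    -0.005]
 [-1.     0.    -0.01 ]]
```

Force rose to 20 N, which suggests it is home. I'll back off, raise the tool and check.

```bash

python3 -m jog '[{"fingers":1.0,"x":0.0,"y":0.0,"z":-0.5,"spin":0.0},{"fingers":1.0,"x":0.0,"y":0.0,"z":-3.0,"spin":0.0},{"fingers":1.0,"x":-5.0,"y":0.0,"z":-5.0,"spin":0.0},{"fingers":1.0,"x":-10.0,"y":0.0,"z":-10.0,"spin":0.0},{"fingers":1.0,"x":-14.0,"y":0.0,"z":-14.0,"spin":0.0}]' | grep -v -e rot -e open
python3 -m jog '[{"fingers":1.0,"x":-4.0,"y":0.0,"z":-3.0,"spin":0.0},{"fingers":1.0,"x":-8.0,"y":0.0,"z":-6.0,"spin":0.0},{"fingers":1.0,"x":-11.0,"y":0.0,"z":-6.0,"spin":0.0}]' | grep -v -e rot -e open
python3 - <<'E'
from h import *
F,R,d=state(P)
from cell import robot
p=robot.read_camera("top");cv2.imwrite("pics/top3.png",cv2.resize(p["color"][190:310,280:400,::-1],(600,600),interpolation=cv2.INTER_CUBIC))
L=[(x,y,.052) for x in(0,.08) for y in(-.05,-.01)]
print(((proj(fx(L,P),"top")-[280,190])*5).round())
E
```

```text
time: 6.7
tool_pos: [0.3789, -0.1079, 0.3591]
contact_force: [0.5, -0.8, 1.0]
time: 7.08
tool_pos: [0.3196, -0.0959, 0.4698]
contact_force: [1.3, -0.5, -0.4]
t 7.075 tip fixture mm [-208.8  -31.6  291.8] force fixt [ 1.4 -0.3 -0.4] open 0.0003
tool axes (cols) in fixture
 [[ 0.002  0.007  1.   ]
 [-0.001  1.    -0.007]
 [-1.    -0.001  0.002]]
[[413. 304.]
 [335. 288.]
 [443. 149.]
 [365. 134.]]
```

View pics/top3.png

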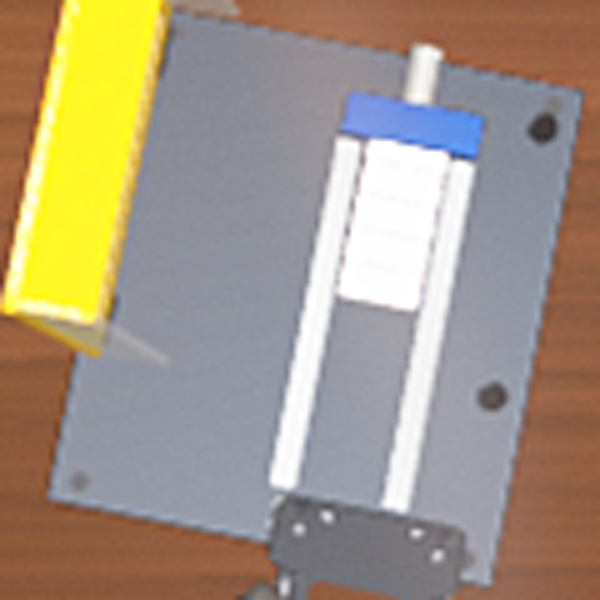

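The liner sits square against the block with no gap: its rear edge is at (380,303) and its front meets blue at (410,145). Next I go round the near end of the guard to its outer side.

```bash

python3 -m jog '[{"fingers":1.0,"x":0.0,"y":5.0,"z":0.0,"spin":0.0},{"fingers":1.0,"x":0.0,"y":10.0,"z":0.0,"spin":0.0},{"fingers":1.0,"x":0.0,"y":15.0,"z":0.0,"spin":0.0},{"fingers":1.0,"x":0.0,"y":20.0,"z":0.0,"spin":0.0},{"fingers":1.0,"x":0.0,"y":21.2,"z":2.0,"spin":0.0}]' | grep -v -e rot -e open
python3 - <<'E'
from h import *
F,R,d=state(P)
E
```

```text
time: 7.75
tool_pos: [0.3819, 0.1105, 0.4679]
contact_force: [0.3, -0.3, 0.8]
t 7.75 tip fixture mm [-187.   183.1  289.9] force fixt [ 0.3 -0.2  0.8] open 0.0003
tool axes (cols) in fixture
 [[ 0.     0.001  1.   ]
 [ 0.001  1.    -0.001]
 [-1.     0.001  0.   ]]
```

```bash

python3 -m jog '[{"fingers":1.0,"x":0.0,"y":0.0,"z":5.0,"spin":0.0},{"fingers":1.0,"x":0.0,"y":0.0,"z":10.0,"spin":0.0},{"fingers":1.0,"x":0.0,"y":0.0,"z":15.0,"spin":0.0},{"fingers":1.0,"x":0.0,"y":0.0,"z":20.0,"spin":0.0},{"fingers":1.0,"x":0.0,"y":0.0,"z":20.7,"spin":0.0}]' | grep -v -e rot -e open
python3 -m jog '[{"fingers":1.0,"x":3.0,"y":0.0,"z":0.0,"spin":0.0},{"fingers":1.0,"x":5.0,"y":0.0,"z":0.0,"spin":0.0},{"fingers":1.0,"x":5.0,"y":0.0,"z":0.0,"spin":0.0}]' | grep -v -e rot -e open
python3 - <<'E'
from h import *
F,R,d=state(P)
from cell import robot
p=robot.read_camera("scene");cv2.imwrite("pics/sc3.png",cv2.resize(p["color"][80:360,180:480,::-1],(642,600),interpolation=cv2.INTER_CUBIC))
E
```

```text
time: 8.38
tool_pos: [0.5875, 0.0665, 0.4658]
contact_force: [-0.3, 0.2, -0.0]
time: 8.75
tool_pos: [0.5842, 0.0676, 0.4166]
contact_force: [-0.3, -0.1, 0.3]
t 8.75 tip fixture mm [ 19.1 179.  238.6] force fixt [-0.3 -0.2  0.3] open 0.0005
tool axes (cols) in fixture
 [[-0.004  0.006  1.   ]
 [-0.001  1.    -0.006]
 [-1.    -0.001 -0.004]]
```

View pics/sc3.png

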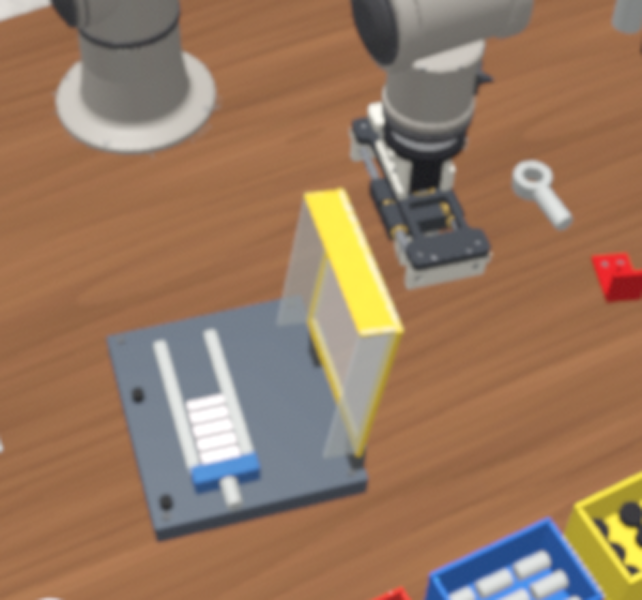

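The gripper is on the guard's outer side, clear of it at crop (445,265), and the rod eye and bracket are untouched.

```bash
python3 - <<'E'
from h import *
for g in list(np.arange(1.75,.3,-.1))+list(np.arange(.3,-.03,-.05)):
    q=gp(.02,.165,.005,g)*1e3+[0,9.5,0]
    print(round(g,2),"y",(q[1]-179).round(1)/10,"x",(238.6-q[2]).round(1)/10)
E
```

```text
1.75 y -3.5200000000000005 x 0.21000000000000002
1.65 y -5.15 x -0.05
1.55 y -6.790000000000001 x -0.15
1.45 y -8.440000000000001 x -0.08
1.35 y -10.08 x 0.15
1.25 y -11.68 x 0.54
1.15 y -13.23 x 1.1
1.05 y -14.73 x 1.8
0.95 y -16.14 x 2.65
0.85 y -17.46 x 3.63
0.75 y -18.68 x 4.75
0.65 y -19.78 x 5.9799999999999995
0.55 y -20.759999999999998 x 7.31
0.45 y -21.59 x 8.73
0.35 y -22.28 x 10.23
0.3 y -22.57 x 11.01
0.25 y -22.81 x 11.790000000000001
0.2 y -23.02 x 12.59
0.15 y -23.19 x 13.4
0.1 y -23.32 x 14.219999999999999
0.05 y -23.4 x 15.040000000000001
0.0 y -23.45 x 15.86
```

```bash

python3 -m jog '[{"fingers":1.0,"x":0.0,"y":-2.0,"z":0.0,"spin":0.0},{"fingers":1.0,"x":0.0,"y":-3.5,"z":0.0,"spin":0.0},{"fingers":1.0,"x":0.0,"y":-4.6,"z":0.0,"spin":0.0},{"fingers":1.0,"x":0.0,"y":-5.7,"z":0.0,"spin":0.0},{"fingers":1.0,"x":-0.1,"y":-6.8,"z":0.0,"spin":0.0}]' | grep -v -e rot -e open
python3 - <<'E'
from h import *
F,R,d=state(P)
E
# rel. to y -6.8 x -0.15
python3 -m jog '[{"fingers":1.0,"x":0.0,"y":-0.8,"z":0.0,"spin":0.0},{"fingers":1.0,"x":0.1,"y":-1.6,"z":0.0,"spin":0.0},{"fingers":1.0,"x":0.2,"y":-2.4,"z":0.0,"spin":0.0},{"fingers":1.0,"x":0.3,"y":-3.3,"z":0.0,"spin":0.0}]' | grep -v -e rot -e open
python3 - <<'E'
from h import *
F,R,d=state(P)
E
```

```text
time: 9.43
tool_pos: [0.5718, 0.0001, 0.4192]
contact_force: [2.5, 5.4, -1.1]
t 9.425 tip fixture mm [ 20.5 110.5 241.2] force fixt [ 1.4  5.8 -1.1] open 0.0004
tool axes (cols) in fixture
 [[ 0.001  0.006  1.   ]
 [ 0.001  1.    -0.006]
 [-1.     0.001  0.001]]
time: 9.93
tool_pos: [0.5653, -0.0322, 0.416]
contact_force: [3.5, 3.6, 1.2]
t 9.925 tip fixture mm [ 20.2  77.5 238. ] force fixt [2.8 4.2 1.2] open 0.0007
tool axes (cols) in fixture
 [[ 0.001  0.006  1.   ]
 [ 0.     1.    -0.006]
 [-1.     0.     0.001]]
```

```bash

python3 -m jog '[{"fingers":1.0,"x":0.4,"y":-1.5,"z":0.0,"spin":0.0},{"fingers":1.0,"x":1.0,"y":-3.1,"z":0.0,"spin":0.0},{"fingers":1.0,"x":1.7,"y":-4.6,"z":0.0,"spin":0.0},{"fingers":1.0,"x":2.6,"y":-6.0,"z":0.0,"spin":0.0},{"fingers":1.0,"x":3.5,"y":-7.3,"z":0.0,"spin":0.0}]' | grep -v -e rot -e open
python3 - <<'E'
from h import *
F,R,d=state(P)
E
python3 -m jog '[{"fingers":1.0,"x":0.5,"y":-0.6,"z":0.0,"spin":0.0},{"fingers":1.0,"x":1.1,"y":-1.2,"z":0.0,"spin":0.0},{"fingers":1.0,"x":1.7,"y":-1.8,"z":0.0,"spin":0.0},{"fingers":1.0,"x":2.3,"y":-2.3,"z":0.0,"spin":0.0}]' | grep -v -e rot -e open
python3 - <<'E'
from h import *
F,R,d=state(P)
from cell import robot
p=robot.read_camera("scene");cv2.imwrite("pics/sc4.png",cv2.resize(p["color"][80:360,180:480,::-1],(642,600),interpolation=cv2.INTER_CUBIC))
E
```

```text
time: 10.55
tool_pos: [0.5508, -0.1045, 0.3803]
contact_force: [2.9, 2.0, 1.7]
t 10.55 tip fixture mm [ 19.3   3.7 202.3] force fixt [2.4 2.5 1.7] open 0.0009
tool axes (cols) in fixture
 [[-0.     0.007  1.   ]
 [-0.     1.    -0.007]
 [-1.    -0.    -0.   ]]
time: 11.05
tool_pos: [0.5465, -0.1262, 0.3577]
contact_force: [0.6, 0.6, 2.7]
t 11.05 tip fixture mm [ 19.2 -18.4 179.7] force fixt [0.4 0.7 2.7] open 0.0004
tool axes (cols) in fixture
 [[-0.     0.006  1.   ]
 [-0.     1.    -0.006]
 [-1.    -0.    -0.   ]]
```

View pics/sc4.png

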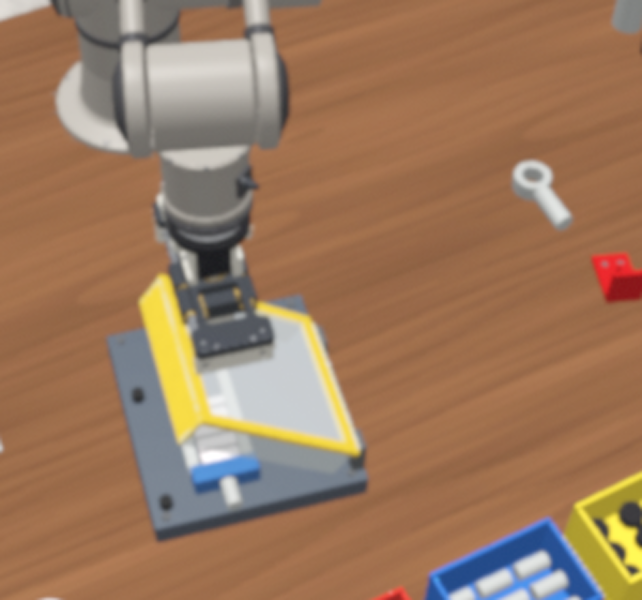

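The guard is about 0.65 rad from closed, with the tip on the panel near the yellow bar. I continue more slowly.

```bash

python3 -m jog '[{"fingers":1.0,"x":0.9,"y":-0.7,"z":0.0,"spin":0.0},{"fingers":1.0,"x":1.8,"y":-1.3,"z":0.0,"spin":0.0},{"fingers":1.0,"x":2.7,"y":-1.8,"z":0.0,"spin":0.0},{"fingers":1.0,"x":3.5,"y":-2.2,"z":0.0,"spin":0.0},{"fingers":1.0,"x":4.2,"y":-2.5,"z":0.0,"spin":0.0}]' | grep -v -e rot -e open
python3 -m jog '[{"fingers":1.0,"x":0.5,"y":-0.2,"z":0.0,"spin":0.0},{"fingers":1.0,"x":1.0,"y":-0.3,"z":0.0,"spin":0.0},{"fingers":1.0,"x":1.5,"y":-0.5,"z":0.0,"spin":0.0},{"fingers":1.0,"x":2.0,"y":-0.6,"z":0.0,"spin":0.0},{"fingers":1.0,"x":2.5,"y":-0.7,"z":0.0,"spin":0.0}]' | grep -v -e rot -e open
python3 - <<'E'
from h import *
F,R,d=state(P)
E
```

```text
time: 11.72
tool_pos: [0.5416, -0.1508, 0.3155]
contact_force: [-0.4, 0.1, 1.9]
time: 12.35
tool_pos: [0.5404, -0.1575, 0.2909]
contact_force: [-0.8, -0.6, 2.4]
t 12.35 tip fixture mm [ 19.3 -50.4 112.9] force fixt [-0.7 -0.7  2.4] open 0.0004
tool axes (cols) in fixture
 [[ 0.     0.006  1.   ]
 [-0.     1.    -0.006]
 [-1.    -0.     0.   ]]
```

```bash

python3 -m jog '[{"fingers":1.0,"x":0.5,"y":-0.1,"z":0.0,"spin":0.0},{"fingers":1.0,"x":1.0,"y":-0.2,"z":0.0,"spin":0.0},{"fingers":1.0,"x":1.5,"y":-0.3,"z":0.0,"spin":0.0},{"fingers":1.0,"x":2.0,"y":-0.4,"z":0.0,"spin":0.0},{"fingers":1.0,"x":2.4,"y":-0.4,"z":0.0,"spin":0.0}]' | grep -v -e rot -e open
for i in 1 2 3 ; do python3 -m jog '[{"fingers":1.0,"x":0.15,"y":0.0,"z":0.0,"spin":0.0},{"fingers":1.0,"x":0.3,"y":0.0,"z":0.0,"spin":0.0}]' | grep -v -e rot -e open; done
python3 - <<'E'
from h import *
F,R,d=state(P)
E
```

```text
time: 12.98
tool_pos: [0.5397, -0.1613, 0.2668]
contact_force: [-0.1, -0.7, 2.3]
time: 13.22
tool_pos: [0.5396, -0.1614, 0.2641]
contact_force: [-0.3, -1.6, 1.7]
time: 13.48
tool_pos: [0.5395, -0.1613, 0.2611]
contact_force: [-0.9, -1.1, 2.2]
time: 13.72
tool_pos: [0.5396, -0.1613, 0.2582]
contact_force: [-2.8, 0.6, 14.5]
t 13.725 tip fixture mm [ 19.1 -54.1  80.2] force fixt [-2.9  0.1 14.5] open 0.0005
tool axes (cols) in fixture
 [[ 0.     0.006  1.   ]
 [-0.     1.    -0.006]
 [-1.    -0.     0.   ]]
```

On the stop: the tip is at 80 mm and the force jumped to 14.5 N. I'll press slightly more, hold, then lift and check.

```bash

python3 -m jog '[{"fingers":1.0,"x":0.1,"y":0.0,"z":0.0,"spin":0.0},{"fingers":1.0,"x":0.1,"y":0.0,"z":0.0,"spin":0.0},{"fingers":1.0,"x":0.1,"y":0.0,"z":0.0,"spin":0.0}]' | grep -v -e rot -e open
python3 -m jog '[{"fingers":1.0,"x":-1.0,"y":0.0,"z":0.0,"spin":0.0},{"fingers":1.0,"x":-5.0,"y":0.0,"z":0.0,"spin":0.0},{"fingers":1.0,"x":-10.0,"y":0.0,"z":-3.0,"spin":0.0},{"fingers":1.0,"x":-15.0,"y":0.0,"z":-8.0,"spin":0.0},{"fingers":1.0,"x":-18.0,"y":0.0,"z":-14.0,"spin":0.0}]' | grep -v -e rot -e open
python3 -m jog '[{"fingers":1.0,"x":0.0,"y":0.0,"z":-6.0,"spin":0.0},{"fingers":1.0,"x":0.0,"y":0.0,"z":-9.0,"spin":0.0},{"fingers":1.0,"x":0.0,"y":0.0,"z":-9.0,"spin":0.0}]' | grep -v -e rot -e open
python3 - <<'E'
from h import *
F,R,d=state(P)
from cell import robot
a=[]
for n in ("scene","top"):
    p=robot.read_camera(n);c=p["color"][:,:,::-1]
    a.append(cv2.resize(c[160:340,210:390] if n=="scene" else c[160:340,260:440],(400,400),interpolation=cv2.INTER_CUBIC))
cv2.imwrite("pics/fin.png",np.hstack(a))
for g in(0,.05):
    G=[gp(x,r,.005,g) for x in(-.055,.125) for r in (0,.2)]
    print(g,((proj(fx(G,P),"scene")-[210,160])*400/180).round().tolist(),((proj(fx(G,P),"top")-[260,160])*400/180).round().tolist())
E
```

```text
time: 14.1
tool_pos: [0.5395, -0.1612, 0.2582]
contact_force: [-3.7, -0.4, 10.4]
time: 14.72
tool_pos: [0.412, -0.1357, 0.433]
contact_force: [0.0, -0.9, -0.2]
time: 15.1
tool_pos: [0.3232, -0.1178, 0.4316]
contact_force: [0.1, -0.0, 0.4]
t 15.1 tip fixture mm [-201.4  -52.4  253.6] force fixt [0.1 0.  0.4] open 0.0007
tool axes (cols) in fixture
 [[ 0.001  0.007  1.   ]
 [-0.     1.    -0.007]
 [-1.    -0.     0.001]]
0 [[249.0, 152.0], [63.0, 192.0], [301.0, 291.0], [101.0, 338.0]] [[87.0, 222.0], [265.0, 257.0], [119.0, 64.0], [295.0, 99.0]]
0.05 [[250.0, 152.0], [63.0, 186.0], [301.0, 291.0], [101.0, 332.0]] [[87.0, 222.0], [265.0, 256.0], [119.0, 64.0], [295.0, 97.0]]
```

View pics/fin.png

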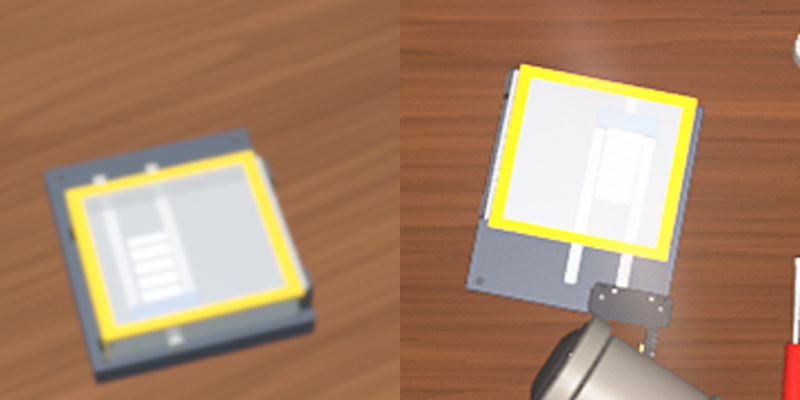

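The guard is closed: its corners at (66,190) and (103,338) match the 0 rad prediction of (63,192) and (101,338). Through the panel the liner is seen against the block, and the robot is clear.

```bash
python3 -c "
from cell import robot
print(robot.hand_in())"
```

```text
the job is handed in; nothing more can be done
None
```

I pushed the liner home along its channel, swung the guard over and lowered it onto its stop, then let go, backed the arm clear and handed the job in at about 15 s. The hand-in reports no verdict.

- **Liner:** The push force rose from about 3 N to 21 N when it reached the blue end block. The top picture showed no gap, and through the closed panel it still looks home.
- **Guard:** Near the stop I lowered it at about 0.25 rad/s or less by commanded motion, against the 0.8 rad/s limit. It met the stop with the fingertips at 80.2 mm (80 mm expected) and the force jumped to 14.5 N. After release its corners matched the 0 rad prediction to within about 1.5 camera pixels.
- **Bystanders:** The arm touched none of them as far as I could tell. The pictures I viewed showed none moved, but I did not measure their positions again at the end.
- **Disagreements:** My fixture pose estimates from the two cameras differed by about 3 mm and 0.01 rad. The first move was refused for its number format before anything moved.

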